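# Pop the test cartridge out of the water tester and trap it

### The arm

A 6-joint arm with a two-finger parallel gripper is mounted at the origin on the work surface. World frame = base frame: x ahead of the robot, y to its left, z up, the work surface at z = 0. Lengths are in mm, angles in degrees, forces in N, time in s.
With the tool pointing down it reaches from about 350 to 850 mm from the base axis. Payload 8.1 kg.
Tool frame: the origin (TCP) lies on the centre line of the jaws, within the pads' length; the fingertips stand 19 mm ahead of it and the grasp point (between the pads) is the TCP; z points along the fingers, y is the line along which they close (so a half turn about z gives the same grasp; the last joint's range is limited). The gripper opens to 85 mm and grips with 20 to 120 N. Pads are 22 mm wide; open, the fingers measure 114 mm over their backs; the gripper's body (76 mm by 85 mm) begins 54 mm behind the grasp point. The pads swing forward as they close: fully open they stand 13 mm farther back than shut.
Start: joints at [64.148, 7.471, 85.268, -0, 87.261, -4.893], TCP at [214.597, 560.316, 250.292] pointing down, gripper open.
Joint ranges: [-169.43, 169.43], [-51.17, 129.36], [1.28, 143.12], [-76.62, 256.62], [0, 156.53], [-152.29, 152.29]. Speed limits (degrees/s): [136.94, 136.94, 159.86, 180, 180, 180].

### API

Orientations are given as [roll, pitch, yaw] about the fixed x, y, z axes, in that order (R = Rz(yaw) Ry(pitch) Rx(roll)).
In Python, from bench import r gives the robot as it stands. The module is installed in compiled form; this text tells all that it offers.
- The arm moves only by the tool servo_tool, never from a script. Its arguments are lists of equal length, an entry for each row: "fingers": the finger opening in m, from 0 to 0.0854; "linear": the shift along the tool's x, y, z in m, a list of three; "rotation": the turn, a rotation vector about the tool's x, y, z in degrees, a list of three. A call has 1 to 10 rows; each row is the pose to reach, as a shift and turn from the pose commanded when the call began, along the tool's axes at that moment; what a row does not reach only later rows make up. A row lasts 1/10 s, in which the tool goes at most 50 mm and 8.59 degrees, less where a joint would pass 70% of its speed; a pose out of reach is approached as far as the arm can. A call with a gripper value outside its range is refused whole. The fingers move at their own pace and stop on an object; "force" is the grip in N (left out, the last holds). Time passes only in rows, so rows that repeat a pose let the fingers close. It gives the time, the measured TCP pose, the force, the opening and the grip force at its end, in the units of the state.
- r.sense(): the state, without advancing time (a new reading comes with each control period).
- r.snapshot(name): name is "scene" or "top"; returns a dict with "frame" (400x640x3 uint8, red, green, blue), "fx", "fy", "cx", "cy" (pixels), "camera_from_world" (4x4, takes a point from world to camera coordinates). Camera axes: x right, y up, looking along -z (the intrinsics and any distortion apply to the point x, -y, -z); pixel columns grow to the right and rows downward; lengths in mm; the calibration is good to about 2 mm. A picture is of the moment at which its call begins. There is no depth.
- r.hand_in(): hands the job in; it is judged then, once.
The state is a dict: "time": time; "joint_pos": joint angles; "qd": joint speeds; "joint_efforts": joint torques, N m; "tool_pos": TCP position; "tcp_rot": TCP orientation; "ft_force": force on the tool from outside, world axes, zero at the start; "wrist_torque": the same for the moment, N m; "finger_gap": finger opening in mm; "grip_force": force on a finger pad.
Only numpy, scipy, OpenCV 4.12 (cv2) and the standard library are available. Lean on these libraries where they do the work, as an engineer would, in place of code of your own. Each camera call takes 0.05 s, during which the arm holds its last target. There are 200 camera calls.

### The job

Press the black eject key of the water tester down with one finger and, with the other finger standing over the runway, trap the white cartridge that the spring pushes out, so that it is stopped part-way out (between 1 and 4 cm) and does not slide away along the runway. Finish still holding: key kept down, cartridge resting against the other finger. Do not lift or carry the cartridge, and leave the spare cartridge, the bottle and the beaker alone.

Things in the scene. Friction and masses are not known exactly. Their poses are not given: they have to be found in the camera images.
- tester: Grey bench water tester with white roof, fixed. Origin on the bench under the middle of its cartridge slot's mouth; x: the way the cartridge comes out (level), z up. Housing x -135 to 0, y -51 to 51 mm, 63 mm high. Runway from the mouth to x = 65 mm, 30 mm high, 33 mm wide between rails (tops 35 mm high, outer faces y = +-20.5 mm). Key block 33 mm high at x 16 to 56, y 20.5 to 56 mm.
- trap (a point): Point on the middle of the runway's surface, level with the key: tester x = 36, y = 0, z = 30 mm (46 mm from the key's centre, along the tester's y). A good place for the other finger: at the height of the fully pressed key, 10 mm above the runway, it clears the rails and overlaps the cartridge's upper 14 mm; a finger 22 mm wide along x stops it 25 mm out.
- gate (a point): Middle of the foot of the steel gate blade (tester x = 0 to 4 mm), which stands 7 mm above the runway and holds the cartridge in. It sinks with the key; with the key about 7 mm down, a spring pusher drives the cartridge out along +x at 0.1 to 0.2 m/s and keeps pushing with about 2 N. Unless stopped, it falls off the runway's end. The key let up pushes the gate up again.
- key_top (a point): Centre of the top face of the black square eject key (28 x 28 mm, moving vertically); at tester x = 36, y = 46 mm, height 52 mm above the bench when up and 40 mm when fully down.
- key (a joint): Eject key travel in m: 0 up, 0.012 fully down; it springs back with 2 N (up) to 4.5 N (down), plus up to about 3 N of gate friction until the cartridge is let go.
- cartridge: White plastic cartridge with an amber window on top, 36 (x) x 30 (y) x 24 (z) mm, about 40 g. Origin at the centre of its underside. It starts in the slot with its front face flush with the mouth, origin at tester x = -18 mm, y = 0, z = 30 mm, its axes along the tester's. How far it has come out = its tester x + 18 mm.
- spare: Spare cartridge of the same form, lying loose on the bench; origin at the centre of its underside. To be left alone.
- reagent: Small closed reagent bottle, 32 mm across, 62 mm high, standing loose; origin at the centre of its underside. To be left alone.
- beaker: Clear plastic beaker, 76 mm across, 85 mm high, standing loose; origin at the centre of its underside. To be left alone.

How it is judged (in metres and radians):
On the way, in this order (a step that is already met when the one before it is completed fails the run):
1. the eject key is pressed at least 4 mm, the cartridge still in (value of joint key above 0.004 m and x of cartridge in the frame of tester below -0.01 m).
2. the cartridge has popped out at least 10 mm and rests against a finger (x of cartridge in the frame of tester above -0.008 m and contact force between cartridge and the fingers above 0.3 N), for 0.2 s.
At the end, for the whole second after the job is handed in: The key is held at least 6 mm down by a finger (over 0.5 N), and the cartridge stands still and level on the runway, 10 to 45 mm out of the slot, pressing on a finger with more than 0.3 N (all of step 2 and x of cartridge in the frame of tester below 0.027 m and contact force between key and the fingers above 0.5 N and value of joint key above 0.006 m and linear speed of cartridge below 0.02 m/s and height (world z) of cartridge between 0.026 and 0.036 m and angle between cartridge's own z axis and vertical below 0.2 rad); the arm keeps its last pose, push and grip.
It fails at once if the cartridge slides away (more than 52 mm out, or off the runway) (x of cartridge in the frame of tester above 0.034 m or height (world z) of cartridge below 0.02 m).
It fails at once if the cartridge is lifted more than 12 mm (height (world z) of cartridge above 0.042 m).
It fails at once if a bystander is moved more than 15 mm (distance of any of spare, reagent, beaker from where it was at the start of the episode above 0.015 m).
It also fails if it takes over 29 s, if anything falls off the work surface, if the arm or the gripper's body presses on something with over 40 N, if the wrist force passes 120 N, or if a joint passes its speed limit or range.

## Working session

There is one attempt and no reset: what is moved stays moved. The work goes in short steps, Python scripts to look and compute and a tool call to move; the robot and the scene stay as the last step left them, time stands still between calls to the robot, and variables do not carry over. Pictures are saved under pics/ and viewed, at most 10 in all, crops included, and the job is handed in when it is done.

Besides the shell and the picture viewer there is one more tool, called after ">>>" by a JSON object that holds its "api" and its "payload". servo_tool: Moves the arm, as the interface text tells. Its arguments: {"type":"object","properties":{"fingers":{"type":"array","items":{"type":"number"}},"linear":{"type":"array","items":{"type":"array","items":{"type":"number"}}},"rotation":{"type":"array","items":{"type":"array","items":{"type":"number"}}},"force":{"type":"number"}},"required":["fingers","linear","rotation"]}

```bash
mkdir -p pics; python3 - <<'E'
from bench import r
import cv2,numpy as np,pickle
d={}
for n in("scene","top"):
    s=r.snapshot(n);d[n]=s
    cv2.imwrite(f"pics/{n}0.png",s["frame"][...,::-1]); print(n,s["fx"],s["fy"],s["cx"],s["cy"],s.keys());print(np.round(s["camera_from_world"],3).tolist())
pickle.dump(d,open("d0.pkl","wb"))
print(r.sense())
E
```

```text
scene 366.93340578653806 366.93340578653806 322.46367486395513 199.02565379866365 dict_keys(['frame', 'fx', 'fy', 'cx', 'cy', 'camera_from_world'])
[[-0.187, 0.982, 0.004, 90.784], [-0.696, -0.135, 0.706, 384.63], [0.694, 0.13, 0.709, -1247.511], [0.0, 0.0, 0.0, 1.0]]
top 399.73467835818536 399.73467835818536 315.1480184794012 201.17345851765248 dict_keys(['frame', 'fx', 'fy', 'cx', 'cy', 'camera_from_world'])
[[-0.003, -1.0, -0.005, 40.234], [0.981, -0.004, 0.196, -610.06], [-0.196, -0.005, 0.981, -664.581], [0.0, 0.0, 0.0, 1.0]]
{'time': 0.1, 'joint_pos': array([ 6.41499521e+01,  7.51038917e+00,  8.53236489e+01, -5.58746210e-04,
        8.72592558e+01, -4.89243187e+00]), 'qd': array([-0.07659921, -0.15191427, -0.13325218,  0.05357991,  0.06343407,
        0.04740231]), 'joint_efforts': array([ 2.75129183e-03, -5.70949709e+01, -5.01944768e+01, -4.86500448e-05,
        8.09695252e-03,  1.37332032e-05]), 'tool_pos': array([214.38464003, 559.90791059, 249.34752782]), 'tcp_rot': array([-1.79906998e+02, -7.40056933e-03,  1.59042405e+02]), 'ft_force': array([ 0.31553957, -0.63719074, -0.28673456]), 'wrist_torque': array([-0.02212665,  0.06075153,  0.04996983]), 'grip_force': 0.0, 'finger_gap': 85.58572758331235}
```

View pics/top0.png

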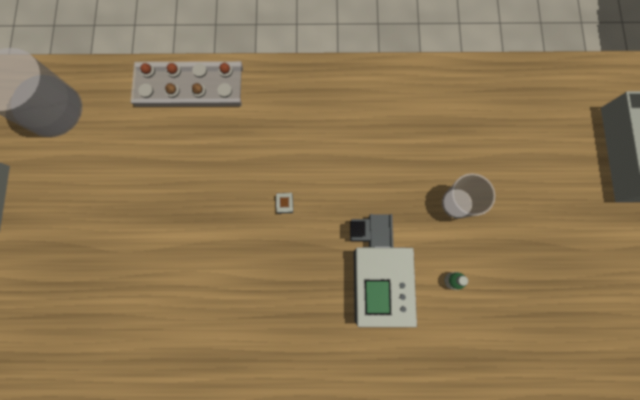

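View pics/scene0.png

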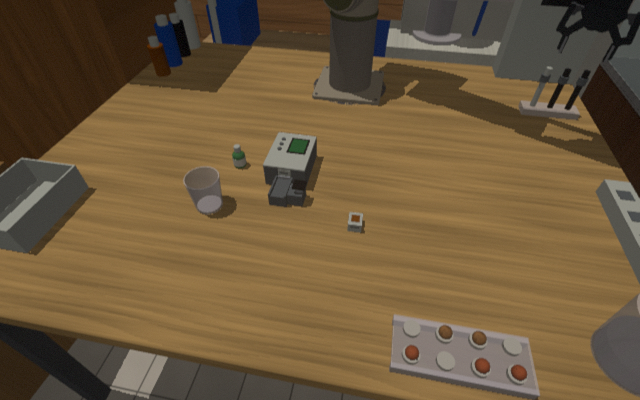

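Top view: the roof spans about (356..415, 249..327), the key is at (357,229), the runway at (380,230) points up (+x world), the spare is at (285,203), the beaker at (465,198) and the bottle at (457,281).

```bash
cat > h.py <<'E'
import numpy as np,cv2
def ray(s,u,v,z):
    T=s["camera_from_world"];R=T[:3,:3];t=T[:3,3]
    d=R.T@np.array([(u-s["cx"])/s["fx"],-(v-s["cy"])/s["fy"],-1]);c=-R.T@t
    return c+d*(z-c[2])/d[2]
def proj(s,p):
    q=s["camera_from_world"]@np.append(p,1)
    return s["cx"]+s["fx"]*q[0]/-q[2], s["cy"]-s["fy"]*q[1]/-q[2]
E
python3 - <<'E'
import pickle,cv2,numpy as np
from h import *
d=pickle.load(open("d0.pkl","rb"));s=d["top"];f=s["frame"]
hsv=cv2.cvtColor(f,cv2.COLOR_RGB2HSV)
def best(m,lo,hi):
    w=np.zeros_like(m);w[lo[1]:hi[1],lo[0]:hi[0]]=m[lo[1]:hi[1],lo[0]:hi[0]]
    w=cv2.morphologyEx(w,cv2.MORPH_CLOSE,np.ones((3,3)))
    c,_=cv2.findContours(w,cv2.RETR_EXTERNAL,2);return max(c,key=cv2.contourArea)
m=((hsv[...,1]<50)&(hsv[...,2]>140)).astype(np.uint8)*255
c=best(m,(340,235),(430,340));b=cv2.minAreaRect(c);print("roof",b)
P=np.array([ray(s,*p,63)[:2] for p in cv2.boxPoints(b)]);print(P.round(1).tolist(),P.mean(0),[np.linalg.norm(P[i]-P[(i+1)%4]).round(1) for i in range(4)])
m=(f.max(2)<28).astype(np.uint8)*255
c=best(m,(340,215),(368,245));b=cv2.minAreaRect(c);print("key",b,ray(s,*b[0],52))
x=cv2.resize(f[205:335,330:430],None,fx=6,fy=6,interpolation=cv2.INTER_CUBIC)[:600]
s2=d["scene"]["frame"][125:215,225:325];y=cv2.resize(s2,None,fx=6,fy=6,interpolation=cv2.INTER_CUBIC)
cv2.imwrite("pics/t1.png",x[...,::-1]);cv2.imwrite("pics/s1.png",y[...,::-1])
E
```

```text
roof ((386.3457336425781, 286.6695251464844), (79.70857238769531, 58.101158142089844), 88.93909454345703)
[[526.2, -34.9], [527.8, -137.4], [392.7, -132.9], [391.2, -34.2]] [459.47092278 -84.84722599] [np.float64(102.6), np.float64(135.1), np.float64(98.7), np.float64(135.0)]
key ((357.0, 226.0), (6.0, 10.0), 90.0) [565.71659938 -37.63193235  52.        ]
```

View pics/t1.png

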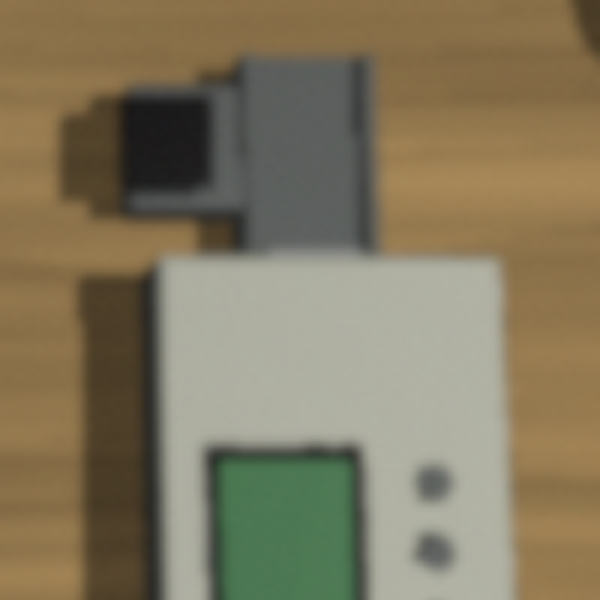

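View pics/s1.png

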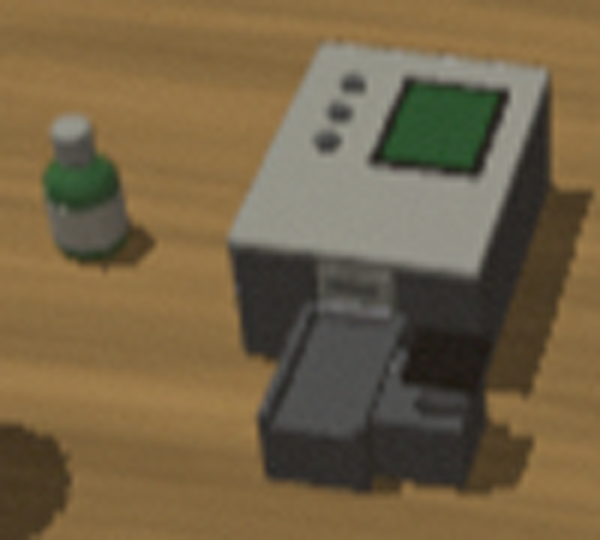

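The close crops show the runway empty, the key up at top-view (358,228), and the gate closed. I estimate the key at (562.5,-40), tester yaw about -1°, and the trap about 46 mm to its -y side. Moving above the midpoint now.

>>> {"api": "servo_tool", "payload": {"fingers": [0.031, 0.031, 0.031, 0.031, 0.031, 0.031, 0.031, 0.031, 0.031, 0.031], "linear": [[-0.548, -0.458, 0], [-0.548, -0.458, 0], [-0.548, -0.458, 0], [-0.548, -0.458, 0], [-0.548, -0.458, 0], [-0.548, -0.458, 0], [-0.548, -0.458, 0], [-0.548, -0.458, 0], [-0.548, -0.458, 0], [-0.548, -0.458, 0]], "rotation": [[0, 0, -20], [0, 0, -20], [0, 0, -20], [0, 0, -20], [0, 0, -20], [0, 0, -20], [0, 0, -20], [0, 0, -20], [0, 0, -20], [0, 0, -20]], "force": 20}}

```text
time: 1.1
tool_pos: [457.4, 123.9, 250.2]
tcp_rot: [180.0, -0.0, 179.0]
ft_force: [-0.5, -0.2, 0.1]
finger_gap: 31.0
grip_force: 0.0
```

>>> {"api": "servo_tool", "payload": {"fingers": [0.031, 0.031, 0.031, 0.031, 0.031, 0.031, 0.031, 0.031, 0.031, 0.031], "linear": [[-0.108, -0.185, 0], [-0.108, -0.185, 0], [-0.108, -0.185, 0], [-0.108, -0.185, 0], [-0.108, -0.185, 0], [-0.108, -0.185, 0.04], [-0.108, -0.185, 0.08], [-0.108, -0.185, 0.12], [-0.108, -0.185, 0.14], [-0.108, -0.185, 0.14]], "rotation": [[0, 0, 0], [0, 0, 0], [0, 0, 0], [0, 0, 0], [0, 0, 0], [0, 0, 0], [0, 0, 0], [0, 0, 0], [0, 0, 0], [0, 0, 0]]}}

```text
time: 2.1
tool_pos: [558.4, -59.9, 105.6]
tcp_rot: [179.9, -0.5, 179.1]
ft_force: [-0.8, -0.6, 0.1]
finger_gap: 31.0
grip_force: 0.0
```

```bash
python3 - <<'E'
from bench import r
import cv2,numpy as np
from h import *
s=r.snapshot("top");q=r.snapshot("scene");print(r.sense()["tool_pos"],r.sense()["tcp_rot"],[ray(s,358,228.2,52)])
a=cv2.resize(s["frame"][170:270,310:420],(440,400),interpolation=cv2.INTER_CUBIC);b=cv2.resize(q["frame"][110:220,230:320],(327,400),interpolation=cv2.INTER_CUBIC)
cv2.imwrite("pics/c2.png",np.hstack([a,b])[...,::-1])
p=r.sense()["tool_pos"]
for dy in(-23,23): print(proj(q,p+[0,dy,-19]),proj(q,[562.5,-63+dy,52 if dy>0 else 30]))
E
```

```text
[561.73810675 -60.6052245  110.5576538 ] [ 1.79986855e+02 -4.04403810e-02  1.79055994e+02] [array([561.69784946, -39.34666686,  52.        ])]
(np.float64(278.54043395270014), np.float64(167.15671013978178)) (np.float64(279.6127003497813), np.float64(187.69023282828138))
(np.float64(298.99238520933636), np.float64(169.7796834750593)) (np.float64(298.61011454744784), np.float64(183.2605421824079))
```

View pics/c2.png

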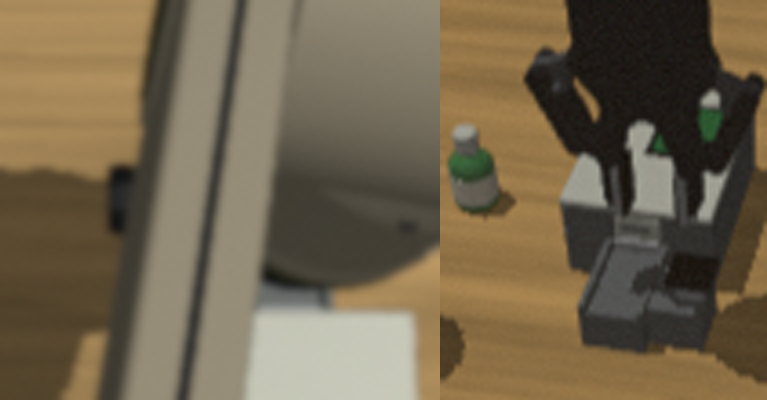

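The right view shows the fingertips at scene px (279,168) and (298,170), matching the model for tips at z≈91. They line up with the runway and the key. Lowering slowly with a 2 mm y correction.

>>> {"api": "servo_tool", "payload": {"fingers": [0.031, 0.031, 0.031, 0.031, 0.031, 0.031, 0.031, 0.031, 0.031, 0.031], "linear": [[0, -0.002, 0.01], [0, -0.002, 0.02], [0, -0.002, 0.028], [0, -0.002, 0.032], [0, -0.002, 0.035], [0, -0.002, 0.037], [0, -0.002, 0.039], [0, -0.002, 0.041], [0, -0.002, 0.042], [0, -0.002, 0.042]], "rotation": [[0, 0, 0], [0, 0, 0], [0, 0, 0], [0, 0, 0], [0, 0, 0], [0, 0, 0], [0, 0, 0], [0, 0, 0], [0, 0, 0], [0, 0, 0]]}}

```text
time: 3.2
tool_pos: [562.1, -63.0, 68.6]
tcp_rot: [-180.0, 0.0, 179.0]
ft_force: [-0.4, -0.2, 1.2]
finger_gap: 30.8
grip_force: 0.9
```

>>> {"api": "servo_tool", "payload": {"fingers": [0.031, 0.031, 0.031, 0.031, 0.031, 0.031, 0.031], "linear": [[0, 0, 0.001], [0, 0, 0.002], [0, 0, 0.003], [0, 0, 0.004], [0, 0, 0.005], [0, 0, 0.005], [0, 0, 0.005]], "rotation": [[0, 0, 0], [0, 0, 0], [0, 0, 0], [0, 0, 0], [0, 0, 0], [0, 0, 0], [0, 0, 0]]}}

```text
time: 3.9
tool_pos: [562.1, -62.9, 63.4]
tcp_rot: [-180.0, 0.0, 179.0]
ft_force: [-0.1, -0.1, 3.4]
finger_gap: 30.8
grip_force: 2.7
```

>>> {"api": "servo_tool", "payload": {"fingers": [0.031, 0.031, 0.031, 0.031, 0.031, 0.031, 0.031, 0.031], "linear": [[0, 0, 0.001], [0, 0, 0.002], [0, 0, 0.003], [0, 0, 0.004], [0, 0, 0.0045], [0, 0, 0.0045], [0, 0, 0.0045], [0, 0, 0.0045]], "rotation": [[0, 0, 0], [0, 0, 0], [0, 0, 0], [0, 0, 0], [0, 0, 0], [0, 0, 0], [0, 0, 0], [0, 0, 0]]}}

```text
time: 4.7
tool_pos: [562.1, -63.0, 59.1]
tcp_rot: [-180.0, 0.0, 179.0]
ft_force: [0.8, -0.5, 4.9]
finger_gap: 30.9
grip_force: 3.4
```

```bash
python3 - <<'E'
from bench import r
import cv2,numpy as np
q=r.snapshot("scene");x=r.sense();print(x["tool_pos"],x["ft_force"],x["time"],x["finger_gap"],x["grip_force"])
cv2.imwrite("pics/c3.png",cv2.resize(q["frame"][130:220,240:330],(600,600),interpolation=cv2.INTER_CUBIC)[...,::-1])
E
```

```text
[562.13216248 -62.97301641  59.09010487] [ 1.47772222 -0.19322188  5.27081327] 4.75 30.974808546108065 3.4009606684048777
```

View pics/c3.png

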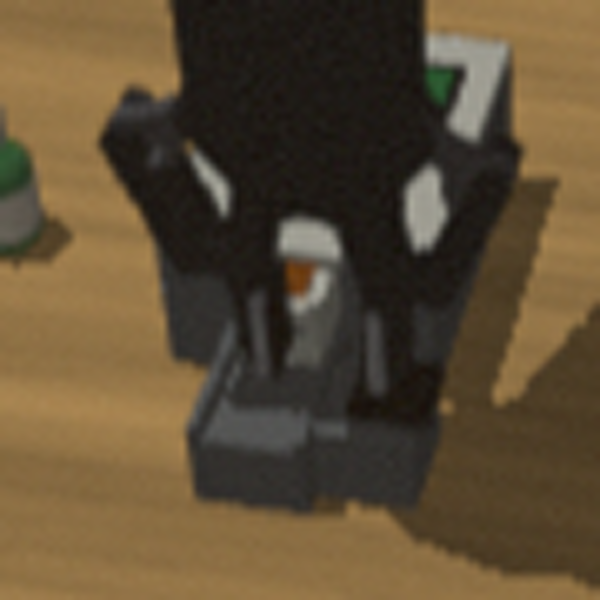

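The picture shows the cartridge (amber window, crop (300,275)) popped out and stopped behind the left finger (265,340), with the right finger on the pressed key (395,390). Settling to check that it stays steady.

>>> {"api": "servo_tool", "payload": {"fingers": [0.031, 0.031, 0.031, 0.031, 0.031, 0.031], "linear": [[0, 0, 0.0005], [0, 0, 0.0005], [0, 0, 0.0005], [0, 0, 0.0005], [0, 0, 0.0005], [0, 0, 0.0005]], "rotation": [[0, 0, 0], [0, 0, 0], [0, 0, 0], [0, 0, 0], [0, 0, 0], [0, 0, 0]]}}

```text
time: 5.35
tool_pos: [562.1, -63.0, 58.6]
tcp_rot: [-180.0, 0.0, 179.0]
ft_force: [-0.3, -0.4, 4.8]
finger_gap: 30.9
grip_force: 3.4
```

```bash
python3 - <<'E'
from bench import r
import cv2,numpy as np
for i in range(4):
    q=r.snapshot("scene");x=r.sense();print(x["tool_pos"].round(2),x["ft_force"].round(2),x["wrist_torque"].round(3),x["time"])
cv2.imwrite("pics/c4.png",cv2.resize(q["frame"][130:220,240:330],(600,600),interpolation=cv2.INTER_CUBIC)[...,::-1])
E
```

```text
[562.11 -62.94  58.61] [0.02 0.08 5.24] [ 0.058 -0.04   0.067] 5.4
[562.17 -62.96  58.67] [-0.1  -0.36  5.38] [0.088 0.035 0.125] 5.45
[562.15 -62.96  58.64] [0.38 0.   4.78] [0.105 0.049 0.113] 5.5
[562.12 -62.96  58.62] [ 0.46 -0.4   5.71] [ 0.03  -0.022  0.143] 5.55
```

View pics/c4.png

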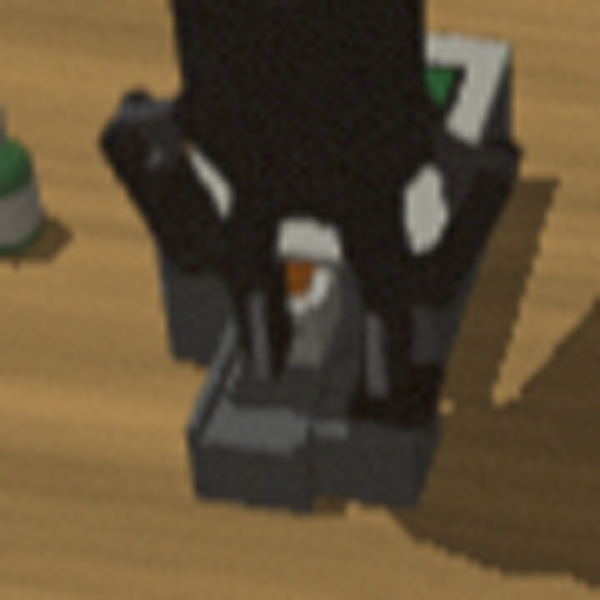

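>>> {"api": "servo_tool", "payload": {"fingers": [0.031, 0.031, 0.031, 0.031, 0.031, 0.031], "linear": [[0.0005, 0, 0], [0.001, 0, 0], [0.0015, 0, 0], [0.002, 0, 0], [0.002, 0, 0], [0.002, 0, 0]], "rotation": [[0, 0, 0], [0, 0, 0], [0, 0, 0], [0, 0, 0], [0, 0, 0], [0, 0, 0]]}}

```text
time: 6.15
tool_pos: [561.0, -63.0, 59.0]
tcp_rot: [-180.0, 0.1, 179.0]
ft_force: [4.1, -0.1, 3.6]
finger_gap: 31.3
grip_force: 3.1
```

```bash
python3 - <<'E'
from bench import r
import cv2,numpy as np
from h import *
F=[];M=[]
for i in range(8):
    q=r.snapshot("scene");x=r.sense();F.append(x["ft_force"]);M.append(x["wrist_torque"])
print(np.mean(F,0).round(2),np.std(F,0).round(2),np.mean(M,0).round(3),x["tool_pos"],x["time"])
print("front foot",ray(q,288.8,184.8,30))
cv2.imwrite("pics/c5.png",cv2.resize(q["frame"][130:220,240:330],(600,600),interpolation=cv2.INTER_CUBIC)[...,::-1])
E
```

```text
[5.06 0.3  3.67] [0.52 0.6  0.46] [ 0.113 -0.837  0.013] [560.99801469 -63.00535616  58.9864673 ] 6.55
front foot [548.94523444 -67.64483108  30.        ]
```

View pics/c5.png

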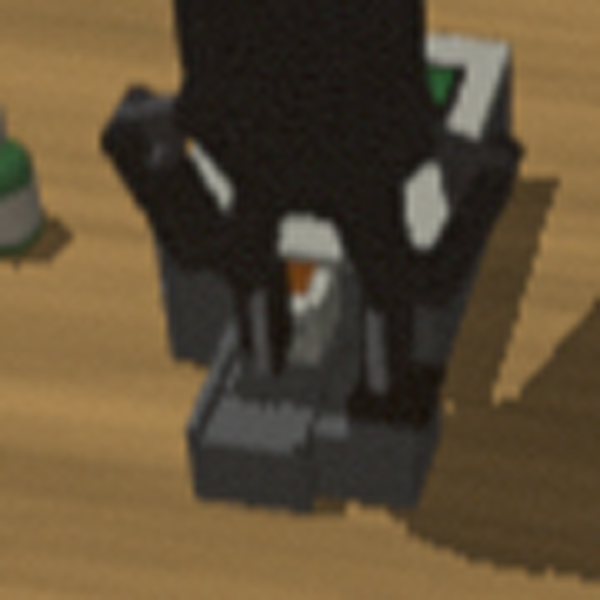

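The cartridge's front face is at about x=549, roughly 22 mm out and in line with the finger's rear face. Fx of about 5 N shows firm contact, and the key is about 12 mm down. Handing in.

```bash
python3 -c "
from bench import r
print(r.hand_in())"
```

```text
the job is handed in; nothing more can be done
None
```

I handed the job in with the key held about 12 mm down and the cartridge stopped against the other finger, about 22 mm out of the slot; the hand-in returned no verdict.

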